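# Find the empty crate cell by feel and put the seed canister in it

## Robot

A 6-joint arm with a two-finger parallel gripper is mounted at the origin on the work surface. World frame = base frame: x ahead of the robot, y to its left, z up, the work surface at z = 0. Lengths are in m, angles in rad, forces in N, time in s.
With the tool pointing down it reaches from about 0.4 to 0.825 m from the base axis. Payload 7 kg.
Tool frame: the origin (TCP) lies at the very end of the fingers, on their centre line; the grasp point (between the pads) lies 19 mm behind it; z points along the fingers, y is the line along which they close (so a half turn about z gives the same grasp; the last joint's range is limited). The gripper opens to 88 mm and grips with 3 to 60 N. Pads are 19 mm wide; open, the fingers measure 130 mm over their backs; the gripper's body (78 mm by 193 mm) begins 47 mm behind the grasp point.
Start: joints at [-1.006, 0.359, 0.012, 0, -1.224, -0.288], TCP at [0.184, -0.649, 0.227] pointing down, gripper open.
Joint ranges: [-3.07, 3.07], [-1.43, 2.12], [-1.02, 1.25], [-3.03, 1.67], [-3.05, -0], [-3.03, 3.03]. Speed limits (rad/s): [2.39, 2.39, 3.01, 3.14, 3.14, 3.14].

## Interface

Orientations are given as [roll, pitch, yaw] about the fixed x, y, z axes, in that order (R = Rz(yaw) Ry(pitch) Rx(roll)).
In Python, from station import arm gives the robot as it stands. The module is installed in compiled form; this text tells all that it offers.
- The arm moves only by the shell command python3 -m crank 'ROWS' [FORCE]. ROWS is JSON, a list of rows, each an object of numbers: "dx", "dy", "dz": the shift along the world's x, y, z in m; "twist": the turn about the world's z in degrees; "grip": the opening, from -1 (shut) to 1 (fully open). A call has exactly 5 rows; each row is the pose to reach, as a shift and turn from the pose commanded when the call began; what a row does not reach only later rows make up. A row lasts 1/12 s, in which the tool goes at most 41.7 mm and 7.16 degrees, less where a joint would pass 70% of its speed; a pose out of reach is approached as far as the arm can. A call with a gripper value outside its range is refused whole. The fingers move at their own pace and stop on an object; FORCE is the grip in N (left out, the last holds). Time passes only in rows, so rows that repeat a pose let the fingers close, or fill a call up. It gives the time, the measured TCP pose, the force, the opening and the grip force at its end, in the units of the state.
- arm.get_state(): the state, without advancing time (a new reading comes with each control period).
- arm.grab_frame(name): name is "side" or "top" or "wrist"; returns the picture (420x560x3 uint8, red, green, blue); there is no depth.
- arm.get_calibration(name): a dict with "fx", "fy", "cx", "cy" (pixels), "cam_to_world" (4x4, takes a point from camera to world coordinates); the wrist camera has in their place "tool_from_camera" (4x4, takes a point from camera to tool coordinates, whose origin is the TCP and whose axes are the flange's). Camera axes: x right, y down, z forward; pixel columns grow to the right and rows downward; lengths in m; the calibration is good to about 2 mm. A picture is of the moment at which its call begins: read the wrist's pose just before it. get_calibration takes no time and is no camera call.
- arm.job_done(): hands the job in; it is judged then, once.
The state is a dict: "t": time; "q": joint angles; "qd": joint speeds; "joint_efforts": joint torques, N m; "eef_pos": TCP position; "ee_rot": TCP orientation; "force": force on the tool from outside, world axes, zero at the start; "moment": the same for the moment, N m; "width": finger opening in m; "gripper_force": force on a finger pad.
Only numpy, scipy, OpenCV 4.12 (cv2) and the standard library are available. Lean on these libraries where they do the work, as an engineer would, in place of code of your own. Each camera call takes 0.05 s, during which the arm holds its last target. There are 200 camera calls.

## Task

Five of the six cells of the flap-covered seed crate are already taken and one is empty. First find it by feel, with the canister still standing where it is: press the flaps slowly with the fingertips, without ramming them (there is glass underneath), until one swings well down into an empty cell. Then stand the blue seed canister in that cell, lowered upright through the flap all the way to the bottom before you let go, and leave the jug, sprayer head and rake alone.

Things in the scene. Friction and masses are not known exactly. Their poses are not given: they have to be found in the camera images.
- crate: Fixed wooden seed crate, 166 x 246 mm (its x by y), 103 mm high; origin at the centre of its underside, z up. 2 rows of 3 square cells (74 mm clear, walls 6 mm, floor 8 mm thick): row a at x = -40 mm, row b at +40; columns 1, 2, 3 at y = +80, 0, -80 mm. Each cell is covered by its own wooden flap that hides what is inside. Which cell is empty changes each time.
- canister: Blue plastic seed canister standing upright, loose, about 0.25 to 0.5 kg: round body 54 mm in diameter and 125 mm high, above it a round cap 40 mm in diameter up to 170 mm total height (the cap has a small flip tab, not solid). Origin at the centre of its underside, z up. It can be gripped by the cap; standing in an empty cell its cap is well above the crate's rim.
- jug: White plastic jug, 110 mm in diameter, 208 mm high, with a side handle; a bystander. Origin at the centre of its underside.
- sprayer: Red pump sprayer head with T-handle, standing on its 60 mm collar, 120 mm high; its nozzle and knob reach 90 mm to its -x. A bystander. Origin at the centre of its underside.
- rake: Small steel hand rake lying flat, 300 mm long along its x, 92 mm wide and 28 mm high; a bystander. Origin near its middle, on the bench.
- cell_a1 (a point): Centre of the closed flap of cell a1, on the flap's top face, level with the crate's rim (103 mm above the crate's underside). Axes as the crate's; the same for the other cells.
- flap_a1 (a joint): Swing of the flap of cell a1, rad: 0 shut (level), growing as it is pushed down into the cell, up to 1.55 (hanging). All six flaps: 69 x 71 x 4 mm, hinged along the cell's -x edge, 34 mm from its centre (steel hinge straps show there), shut by a weak spring: 1 to 3 N opens it; it springs back when let go.
- cell_a2 (a point): Centre of the closed flap of cell a2, on the flap's top face, level with the crate's rim (103 mm above the crate's underside). Five cells hold a jar (84 mm high) or a tin (72 mm); the empty one has only a loose 5 mm base slip on its floor, on which the canister then stands.
- flap_a2 (a joint): Swing of the flap of cell a2, rad: 0 shut (level), growing as it is pushed down into the cell, up to 1.55 (hanging). All flaps: over a jar or tin it stops hard after 0.08 to 0.4 rad (pressed in the middle: 2 to 14 mm down); over the empty cell it swings freely past 1 rad (pressed in the middle: 40 mm down).
- cell_a3 (a point): Centre of the closed flap of cell a3, on the flap's top face, level with the crate's rim (103 mm above the crate's underside).
- flap_a3 (a joint): Swing of the flap of cell a3, rad: 0 shut (level), growing as it is pushed down into the cell, up to 1.55 (hanging). All flaps: once the canister is lowered into the cell, the flap hangs between it and the hinge-side wall.
- cell_b1 (a point): Centre of the closed flap of cell b1, on the flap's top face, level with the crate's rim (103 mm above the crate's underside).
- flap_b1 (a joint): Swing of the flap of cell b1, rad: 0 shut (level), growing as it is pushed down into the cell, up to 1.55 (hanging).
- cell_b2 (a point): Centre of the closed flap of cell b2, on the flap's top face, level with the crate's rim (103 mm above the crate's underside).
- flap_b2 (a joint): Swing of the flap of cell b2, rad: 0 shut (level), growing as it is pushed down into the cell, up to 1.55 (hanging).
- cell_b3 (a point): Centre of the closed flap of cell b3, on the flap's top face, level with the crate's rim (103 mm above the crate's underside).
- flap_b3 (a joint): Swing of the flap of cell b3, rad: 0 shut (level), growing as it is pushed down into the cell, up to 1.55 (hanging).

How it is judged:
On the way:
1. With the canister still in its place, the fingers press the flap of the empty cell well in (more than 0.55 rad) (value of joint any of flap_a1, flap_a2, flap_a3, flap_b1, flap_b2, flap_b3 above 0.55 rad and contact force between the fingers and crate above 0.1 N and distance of canister from where it was at the start of the episode below 0.02 m), for 0.1 s.
At the end, for the whole second after the job is handed in: The canister stands at rest in one crate cell, within 20 mm of the cell's centre, its foot less than 20 mm above the crate's underside (on the bottom of the empty cell: about 13 mm), within 0.1 rad of upright, released ((horizontal distance between canister and cell_a1 below 0.02 m or horizontal distance between canister and cell_a2 below 0.02 m or horizontal distance between canister and cell_a3 below 0.02 m or horizontal distance between canister and cell_b1 below 0.02 m or horizontal distance between canister and cell_b2 below 0.02 m or horizontal distance between canister and cell_b3 below 0.02 m) and z of canister in the frame of crate below 0.02 m and angle between canister's own z axis and vertical below 0.1 rad and linear speed of canister below 0.02 m/s); the robot touches nothing.
It fails at once if a bystander (jug, sprayer head, rake) is moved more than 30 mm (distance of any of jug, sprayer, rake from where it was at the start of the episode above 0.03 m).
It fails at once if the canister is tipped by more than 0.5 rad (angle between canister's own z axis and vertical above 0.5 rad).
It fails at once if the fingers press on the crate or its flaps with more than 100 N, jolts included (contact force between the fingers and crate above 100 N).
It fails at once if the canister is pressed on the crate or its flaps with more than 100 N, jolts included (contact force between canister and crate above 100 N).
It fails at once if the canister is let go over the crate with its foot more than 30 mm above the crate's underside (x of canister in the frame of crate between -0.08 and 0.08 m and y of canister in the frame of crate between -0.12 and 0.12 m and z of canister in the frame of crate above 0.03 m and contact force between the fingers and canister below 0.05 N).
It also fails if it takes over 72 s, if anything falls off the work surface, if the arm or the gripper's body presses on something with over 40 N, if the wrist force passes 120 N, or if a joint passes its speed limit or range.

## Working session

There is one attempt and no reset: what is moved stays moved. The work goes in short steps, Python scripts to look and compute and a shell command to move; the robot and the scene stay as the last step left them, time stands still between calls to the robot, and variables do not carry over. Pictures are saved under pics/ and viewed, at most 10 in all, crops included, and the job is handed in when it is done.

```bash
mkdir -p pics; python3 - <<'E'
from station import arm
import cv2,numpy as np
s=arm.get_state();print({k:np.round(v,3).tolist() for k,v in s.items()})
for n in("side","top"):
    cv2.imwrite(f"pics/{n}0.png",cv2.resize(cv2.cvtColor(arm.grab_frame(n),cv2.COLOR_RGB2BGR),(800,600),interpolation=cv2.INTER_CUBIC))
    c=arm.get_calibration(n);print(n,c['fx'],c['fy'],c['cx'],c['cy'],np.round(c['cam_to_world'],3).tolist())
print(np.round(arm.get_calibration("wrist")['tool_from_camera'],3).tolist())
E
```

```text
{'t': 0.0, 'q': [-1.006, 0.359, 0.011, -0.0, -1.224, -0.288], 'qd': [0.0, -0.001, -0.001, 0.0, 0.002, -0.0], 'joint_efforts': [-0.0, -58.272, 29.305, 6.997, 0.007, -0.0], 'eef_pos': [0.184, -0.649, 0.226], 'ee_rot': [3.14, -0.0, -2.865], 'force': [-0.609, -0.481, -0.365], 'moment': [-0.016, -0.011, 0.004], 'gripper_force': 0.0, 'width': 0.088}
side 513.849466919178 513.849466919178 280.44881976727004 208.62654485167968 [[-0.843, -0.377, 0.383, -0.015], [-0.538, 0.596, -0.596, 0.92], [-0.004, -0.708, -0.706, 1.196], [0.0, 0.0, 0.0, 1.0]]
top 404.4235990044951 404.4235990044951 280.30226969553866 204.0226515541185 [[0.007, -0.995, 0.102, 0.472], [-1.0, -0.01, -0.024, -0.0], [0.024, -0.101, -0.995, 1.214], [0.0, 0.0, 0.0, 1.0]]
[[-0.0, -0.965, -0.262, 0.071], [1.0, -0.0, 0.001, 0.001], [-0.001, -0.262, 0.965, -0.156], [0.0, 0.0, 0.0, 1.0]]
```

View pics/top0.png

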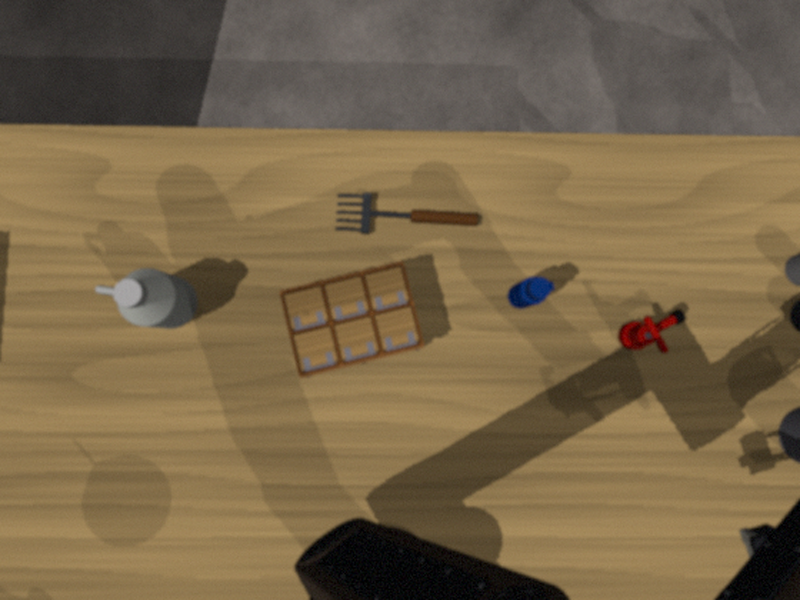

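View pics/side0.png

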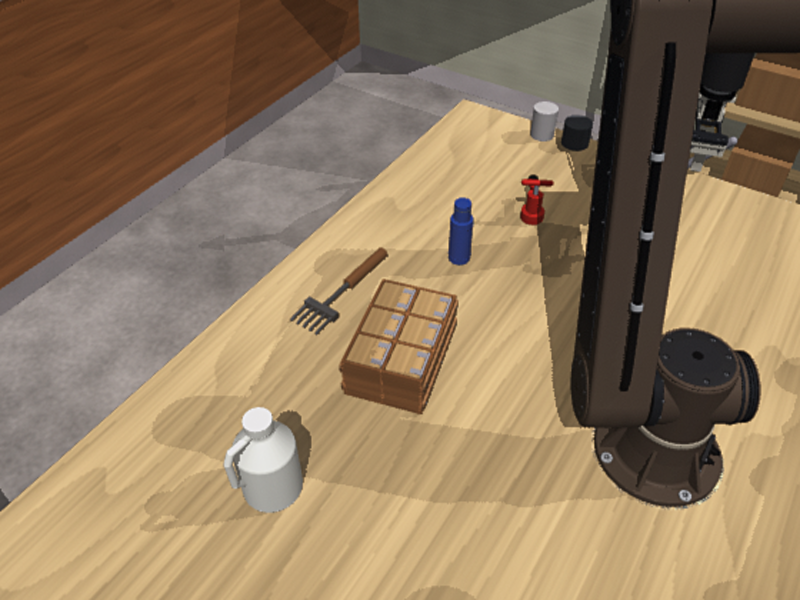

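The top view shows the crate's rim corners near (282,293), (404,263), (421,346) and (302,376). The hinge straps are on the robot side, the blue canister is near (530,292) and the sprayer near (650,333). I'll enlarge the crate and canister.

```bash
cat > h.py <<'E'
from station import arm
import cv2,numpy as np
def px(n,u,v,z):
    c=arm.get_calibration(n);T=np.array(c['cam_to_world'])
    d=T[:3,:3]@[(u-c['cx'])/c['fx'],(v-c['cy'])/c['fy'],1];o=T[:3,3]
    return o+d*(z-o[2])/d[2]
def pj(n,p):
    c=arm.get_calibration(n);T=np.linalg.inv(np.array(c['cam_to_world']));q=T[:3,:3]@p+T[:3,3]
    return np.array([c['fx']*q[0]/q[2]+c['cx'],c['fy']*q[1]/q[2]+c['cy']])
E
python3 - <<'E'
from h import *
g=cv2.cvtColor(arm.grab_frame("top"),cv2.COLOR_RGB2BGR)
cv2.imwrite("pics/c.png",cv2.resize(g[175:270,190:400],(798,361),interpolation=cv2.INTER_CUBIC))
C=[px("top",u*.7,v*.7,.103)[:2] for u,v in((282,293),(404,263),(421,346),(302,376))]
C=np.array(C);print(C.round(3),C.mean(0),[np.linalg.norm(C[i]-C[i-1]).round(3) for i in range(4)])
for n in("top","side"):
    im=arm.grab_frame(n).astype(int);m=(im[...,2]>60)&(im[...,2]>2*im[...,0])&(im[...,2]>1.6*im[...,1])
    k,l,st,ce=cv2.connectedComponentsWithStats(m.astype(np.uint8));i=1+st[1:,4].argmax();print(n,st[i],ce[i],px(n,*ce[i],.08))
E
```

```text
[[ 0.581  0.201]
 [ 0.641 -0.033]
 [ 0.481 -0.067]
 [ 0.423  0.159]] [0.53151973 0.06503019] [np.float64(0.163), np.float64(0.242), np.float64(0.164), np.float64(0.233)]
top [356 194  31  21 416] [371.02884615 204.01442308] [ 0.59070301 -0.28435657  0.08      ]
side [315 139  16  46 566] [322.24028269 162.59540636] [ 0.58892312 -0.28300696  0.08      ]
```

View pics/c.png

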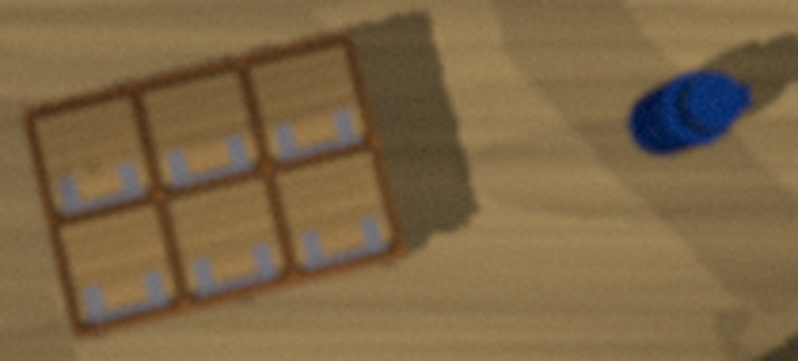

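The crop shows the rim corners at (27,108), (350,35), (403,255) and (80,333), with the flap straps along each cell's lower (-x) edge. The canister's cap is centred at (712,103).

```bash
cat >> h.py <<'E'
W=np.array([px("top",190+u/3.8,175+v/3.8,.103)[:2] for u,v in((27,108),(350,35),(403,255),(80,333))])
L=np.array([(.083,.123),(.083,-.123),(-.083,-.123),(-.083,.123)])
c0=W.mean(0);U,S,Vt=np.linalg.svd((W-c0).T@L);R=U@Vt
cells={r+k:c0+R@(x,y) for r,x in(('a',-.04),('b',.04)) for k,y in(('1',.08),('2',0),('3',-.08))}
E
python3 - <<'E'
from h import *
print(c0,np.degrees(np.arctan2(R[1,0],R[0,0])),(W-c0-L@R.T).round(4))
cap=px("top",190+712/3.8,175+103/3.8,.17);print("cap",cap)
for k,v in cells.items():print(k,v.round(3),"front",(v+R@(.02,0)).round(3))
for z in(.0,.0625,.125):print([pj(n,np.r_[.59,-.284,z]) for n in("top","side")])
print(px("side",461.5*.7,202*.7,.17),px("side",322.4,139,.17))
E
```

```text
[0.53304511 0.06506303] 13.871445083659767 [[ 0.0011 -0.0023]
 [-0.002   0.0032]
 [-0.0005  0.0037]
 [ 0.0014 -0.0047]]
cap [ 0.58648247 -0.27853459  0.17      ]
a1 [0.475 0.133] front [0.494 0.138]
a2 [0.494 0.055] front [0.514 0.06 ]
a3 [ 0.513 -0.022] front [ 0.533 -0.017]
b1 [0.553 0.152] front [0.572 0.157]
b2 [0.572 0.075] front [0.591 0.079]
b3 [ 0.591 -0.003] front [0.61  0.002]
[array([364.38105083, 206.92117052]), array([320.87427992, 180.01995832])]
[array([369.403628  , 204.87321785]), array([321.82933795, 166.29460373])]
[array([374.99314955, 202.59409396]), array([322.83380928, 151.85911934])]
[ 0.59043462 -0.28117768  0.17      ] [ 0.59848072 -0.2912417   0.17      ]
```

The fit residuals are under 5 mm and the canister is at about (0.589,-0.282) in both views. I'll move over the crate now.

```bash
python3 -m crank '[{"dx":0.016,"dy":0.034,"dz":0.01,"grip":-1},{"dx":0.032,"dy":0.068,"dz":0.02,"grip":-1},{"dx":0.048,"dy":0.102,"dz":0.03,"grip":-1},{"dx":0.064,"dy":0.136,"dz":0.04,"grip":-1},{"dx":0.08,"dy":0.17,"dz":0.05,"grip":-1}]' 20
python3 -m crank '[{"dx":0.016,"dy":0.034,"grip":-1},{"dx":0.032,"dy":0.068,"grip":-1},{"dx":0.048,"dy":0.102,"grip":-1},{"dx":0.064,"dy":0.136,"grip":-1},{"dx":0.08,"dy":0.17,"grip":-1,"twist":-2}]'
python3 -m crank '[{"dx":0.016,"dy":0.034,"grip":-1},{"dx":0.032,"dy":0.068,"grip":-1},{"dx":0.048,"dy":0.102,"grip":-1},{"dx":0.064,"dy":0.136,"grip":-1},{"dx":0.08,"dy":0.17,"grip":-1}]'
python3 -m crank '[{"dx":0.016,"dy":0.034,"grip":-1},{"dx":0.032,"dy":0.068,"grip":-1},{"dx":0.048,"dy":0.102,"grip":-1},{"dx":0.05,"dy":0.136,"grip":-1},{"dx":0.05,"dy":0.17,"grip":-1}]'
```

```text
invalid input at $[0]: expected keys dx, dy, dz, twist, grip
invalid input at $[0]: expected keys dx, dy, dz, twist, grip
invalid input at $[0]: expected keys dx, dy, dz, twist, grip
invalid input at $[0]: expected keys dx, dy, dz, twist, grip
```

All five keys are required in every row.

```bash
python3 -m crank '[{"dx":0.016,"dy":0.034,"dz":0.01,"twist":0,"grip":-1},{"dx":0.032,"dy":0.068,"dz":0.02,"twist":0,"grip":-1},{"dx":0.048,"dy":0.102,"dz":0.03,"twist":0,"grip":-1},{"dx":0.064,"dy":0.136,"dz":0.04,"twist":0,"grip":-1},{"dx":0.08,"dy":0.17,"dz":0.05,"twist":0,"grip":-1}]' 20
python3 -m crank '[{"dx":0.016,"dy":0.034,"dz":0,"twist":0,"grip":-1},{"dx":0.032,"dy":0.068,"dz":0,"twist":0,"grip":-1},{"dx":0.048,"dy":0.102,"dz":0,"twist":0,"grip":-1},{"dx":0.064,"dy":0.136,"dz":0,"twist":0,"grip":-1},{"dx":0.08,"dy":0.17,"dz":0,"twist":-2,"grip":-1}]'
python3 -m crank '[{"dx":0.016,"dy":0.034,"dz":0,"twist":0,"grip":-1},{"dx":0.032,"dy":0.068,"dz":0,"twist":0,"grip":-1},{"dx":0.048,"dy":0.102,"dz":0,"twist":0,"grip":-1},{"dx":0.064,"dy":0.136,"dz":0,"twist":0,"grip":-1},{"dx":0.08,"dy":0.17,"dz":0,"twist":0,"grip":-1}]'
python3 -m crank '[{"dx":0.016,"dy":0.034,"dz":0,"twist":0,"grip":-1},{"dx":0.032,"dy":0.068,"dz":0,"twist":0,"grip":-1},{"dx":0.048,"dy":0.102,"dz":0,"twist":0,"grip":-1},{"dx":0.05,"dy":0.136,"dz":0,"twist":0,"grip":-1},{"dx":0.05,"dy":0.17,"dz":0,"twist":0,"grip":-1}]'
```

```text
t: 0.67
eef_pos: [0.2647, -0.4777, 0.2768]
ee_rot: [3.141, -0.0, -2.865]
force: [1.8, 0.4, -0.0]
width: 0.0599
gripper_force: 0.0
t: 1.08
eef_pos: [0.3447, -0.3076, 0.2768]
ee_rot: [-3.141, 0.001, -2.899]
force: [1.1, 0.1, -0.1]
width: 0.0263
gripper_force: 0.0
t: 1.5
eef_pos: [0.4247, -0.1374, 0.277]
ee_rot: [-3.142, 0.001, -2.899]
force: [0.6, -0.4, 0.1]
width: 0.0006
gripper_force: 0.0
t: 1.92
eef_pos: [0.4748, 0.0326, 0.2763]
ee_rot: [-3.141, -0.0, -2.9]
force: [0.3, 0.1, 0.3]
width: 0.0003
gripper_force: 0.0
```

```bash
cat >> h.py <<'E'
from scipy.spatial.transform import Rotation as Ro
def wr(n="wrist"):
    s=arm.get_state();c=arm.get_calibration("wrist");im=arm.grab_frame("wrist")
    T=np.eye(4);T[:3,:3]=Ro.from_euler('xyz',s['ee_rot']).as_matrix();T[:3,3]=s['eef_pos']
    T=T@np.array(c['tool_from_camera']);return im,T,c
def wpx(T,c,u,v,z):
    d=T[:3,:3]@[(u-c['cx'])/c['fx'],(v-c['cy'])/c['fy'],1];o=T[:3,3];return o+d*(z-o[2])/d[2]
E
python3 - <<'E'
from h import *
im,T,c=wr();np.save("T1.npy",T);print(c['fx'],c['cx'],c['cy'])
for k,v in cells.items():
    q=np.linalg.inv(T)@np.r_[v,.103,1];print(k,c['fx']*q[0]/q[2]+c['cx'],c['fy']*q[1]/q[2]+c['cy'])
cv2.imwrite("pics/w1.png",cv2.cvtColor(im,cv2.COLOR_RGB2BGR))
E
```

```text
371.5722763173336 285.71294446575115 208.9947273137433
a1 390.2561072765887 214.66350609978088
a2 303.6324213603977 214.71258100346117
a3 216.9830670527793 214.7616704490515
b1 384.2782931276479 293.1436565642137
b2 302.63275218050745 293.2008684134606
b3 220.96440875050075 293.2580962411945
```

View pics/w1.png

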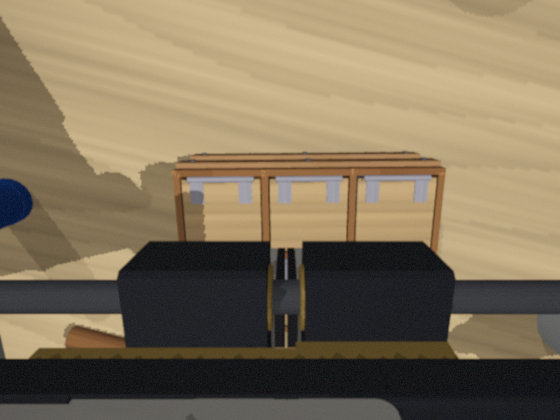

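The near rim edge runs from (174,171) to (444,170), and the dividers are at columns 265 and 352. The picture is level, so the yaw matches.

```bash
python3 - <<'E'
from h import *
T=np.load("T1.npy");c=arm.get_calibration("wrist")
A=wpx(T,c,174,171,.103);B=wpx(T,c,444,170,.103);m=(A+B)[:2]/2
y=B[:2]-A[:2];print(A,B,np.linalg.norm(y));y/=np.linalg.norm(y);x=np.array([y[1],-y[0]]);print("yaw",np.degrees(np.arctan2(x[1],x[0])))
o=m+.083*x;print("centre",o,"was",c0)
for r,X in(('a',-.04),('b',.04)):
    for k,Y in(('1',.08),('2',0),('3',-.08)):
        print(r+k,(o+X*x+Y*y).round(4),"press",(o+(X+.012)*x+Y*y).round(4))
E
```

```text
[ 0.48257124 -0.06735679  0.103     ] [0.42391621 0.16690338 0.103     ] 0.24149170548033777
yaw 14.056956808186897
centre [0.53375827 0.06993286] was [0.53304511 0.06506303]
a1 [0.4755 0.1378] press [0.4872 0.1407]
a2 [0.495  0.0602] press [0.5066 0.0631]
a3 [ 0.5144 -0.0174] press [ 0.526  -0.0145]
b1 [0.5531 0.1573] press [0.5648 0.1602]
b2 [0.5726 0.0796] press [0.5842 0.0826]
b3 [0.592 0.002] press [0.6036 0.005 ]
```

Now to a2: down to 5 mm above the flap, then slowly.

```bash
python3 -m crank '[{"dx":0.01,"dy":0.01,"dz":-0.035,"twist":0,"grip":-1},{"dx":0.02,"dy":0.02,"dz":-0.07,"twist":0,"grip":-1},{"dx":0.031,"dy":0.029,"dz":-0.105,"twist":0,"grip":-1},{"dx":0.031,"dy":0.029,"dz":-0.14,"twist":0,"grip":-1},{"dx":0.031,"dy":0.029,"dz":-0.165,"twist":0,"grip":-1}]'
python3 -m crank '[{"dx":0,"dy":0,"dz":-0.002,"twist":0,"grip":-1},{"dx":0,"dy":0,"dz":-0.004,"twist":0,"grip":-1},{"dx":0,"dy":0,"dz":-0.006,"twist":0,"grip":-1},{"dx":0,"dy":0,"dz":-0.008,"twist":0,"grip":-1},{"dx":0,"dy":0,"dz":-0.009,"twist":0,"grip":-1}]'
```

```text
t: 2.38
eef_pos: [0.5045, 0.0597, 0.1086]
ee_rot: [-3.141, -0.002, -2.899]
force: [-0.1, -0.9, -0.4]
width: 0.0002
gripper_force: 0.0
t: 2.8
eef_pos: [0.5064, 0.0601, 0.1041]
ee_rot: [3.141, 0.003, -2.9]
force: [-0.1, 0.1, 0.7]
width: 0.0007
gripper_force: 0.0
```

```bash
python3 -m crank '[{"dx":0,"dy":0,"dz":-0.001,"twist":0,"grip":-1},{"dx":0,"dy":0,"dz":-0.002,"twist":0,"grip":-1},{"dx":0,"dy":0,"dz":-0.003,"twist":0,"grip":-1},{"dx":0,"dy":0,"dz":-0.004,"twist":0,"grip":-1},{"dx":0,"dy":0,"dz":-0.005,"twist":0,"grip":-1}]'
python3 -m crank '[{"dx":0,"dy":0,"dz":-0.001,"twist":0,"grip":-1},{"dx":0,"dy":0,"dz":-0.002,"twist":0,"grip":-1},{"dx":0,"dy":0,"dz":-0.003,"twist":0,"grip":-1},{"dx":0,"dy":0,"dz":-0.003,"twist":0,"grip":-1},{"dx":0,"dy":0,"dz":-0.003,"twist":0,"grip":-1}]'
```

```text
t: 3.22
eef_pos: [0.5056, 0.0598, 0.0977]
ee_rot: [3.142, 0.0, -2.9]
force: [0.4, 0.3, -0.0]
width: 0.0006
gripper_force: 0.2
t: 3.63
eef_pos: [0.5053, 0.0596, 0.0944]
ee_rot: [-3.142, -0.0, -2.9]
force: [0.4, 0.3, 1.2]
width: 0.0006
gripper_force: 0.2
```

```bash
python3 -m crank '[{"dx":0,"dy":0,"dz":-0.001,"twist":0,"grip":-1},{"dx":0,"dy":0,"dz":-0.002,"twist":0,"grip":-1},{"dx":0,"dy":0,"dz":-0.003,"twist":0,"grip":-1},{"dx":0,"dy":0,"dz":-0.004,"twist":0,"grip":-1},{"dx":0,"dy":0,"dz":-0.005,"twist":0,"grip":-1}]'
```

```text
t: 4.05
eef_pos: [0.5054, 0.0597, 0.0894]
ee_rot: [-3.142, -0.0, -2.9]
force: [-0.8, 0.9, 0.8]
width: 0.0003
gripper_force: 0.2
```

```bash
python3 -m crank '[{"dx":0,"dy":0,"dz":-0.001,"twist":0,"grip":-1},{"dx":0,"dy":0,"dz":-0.002,"twist":0,"grip":-1},{"dx":0,"dy":0,"dz":-0.003,"twist":0,"grip":-1},{"dx":0,"dy":0,"dz":-0.004,"twist":0,"grip":-1},{"dx":0,"dy":0,"dz":-0.005,"twist":0,"grip":-1}]'
```

```text
t: 4.47
eef_pos: [0.5054, 0.0597, 0.0845]
ee_rot: [-3.142, -0.0, -2.9]
force: [-0.7, 0.0, 0.5]
width: 0.0004
gripper_force: 0.2
```

```bash
python3 -m crank '[{"dx":0,"dy":0,"dz":-0.001,"twist":0,"grip":-1},{"dx":0,"dy":0,"dz":-0.002,"twist":0,"grip":-1},{"dx":0,"dy":0,"dz":-0.003,"twist":0,"grip":-1},{"dx":0,"dy":0,"dz":-0.004,"twist":0,"grip":-1},{"dx":0,"dy":0,"dz":-0.005,"twist":0,"grip":-1}]'
```

```text
t: 4.88
eef_pos: [0.5054, 0.0597, 0.0794]
ee_rot: [3.142, -0.0, -2.9]
force: [0.1, -0.3, 0.6]
width: 0.0005
gripper_force: 0.2
```

```bash
python3 -m crank '[{"dx":0,"dy":0,"dz":-0.001,"twist":0,"grip":-1},{"dx":0,"dy":0,"dz":-0.002,"twist":0,"grip":-1},{"dx":0,"dy":0,"dz":-0.003,"twist":0,"grip":-1},{"dx":0,"dy":0,"dz":-0.004,"twist":0,"grip":-1},{"dx":0,"dy":0,"dz":-0.005,"twist":0,"grip":-1}]'
```

```text
t: 5.3
eef_pos: [0.5054, 0.0597, 0.0745]
ee_rot: [3.142, 0.0, -2.9]
force: [0.4, -0.0, 0.7]
width: 0.0001
gripper_force: 0.2
```

28 mm down with under 1 N, so a2 looks empty. I'll press a bit further to be sure, then lift.

```bash
python3 -m crank '[{"dx":0,"dy":0,"dz":-0.002,"twist":0,"grip":-1},{"dx":0,"dy":0,"dz":-0.004,"twist":0,"grip":-1},{"dx":0,"dy":0,"dz":-0.006,"twist":0,"grip":-1},{"dx":0,"dy":0,"dz":-0.008,"twist":0,"grip":-1},{"dx":0,"dy":0,"dz":-0.01,"twist":0,"grip":-1}]'
python3 -m crank '[{"dx":0,"dy":0,"dz":0,"twist":0,"grip":-1},{"dx":0,"dy":0,"dz":0,"twist":0,"grip":-1},{"dx":0,"dy":0,"dz":0,"twist":0,"grip":-1},{"dx":0,"dy":0,"dz":0,"twist":0,"grip":-1},{"dx":0,"dy":0,"dz":0,"twist":0,"grip":-1}]'
python3 - <<'E'
from h import *
g=cv2.cvtColor(arm.grab_frame("side"),cv2.COLOR_RGB2BGR)
cv2.imwrite("pics/s2.png",cv2.resize(g[130:300,220:340],(480,600 if 0 else 680))[:600])
E
```

```text
t: 5.72
eef_pos: [0.5054, 0.0597, 0.0643]
ee_rot: [-3.142, -0.0, -2.9]
force: [-0.3, -0.7, -0.1]
width: 0.0005
gripper_force: 0.2
t: 6.13
eef_pos: [0.5056, 0.0598, 0.0647]
ee_rot: [3.142, 0.0, -2.9]
force: [0.8, -0.7, 0.1]
width: 0.0003
gripper_force: 0.2
```

View pics/s2.png

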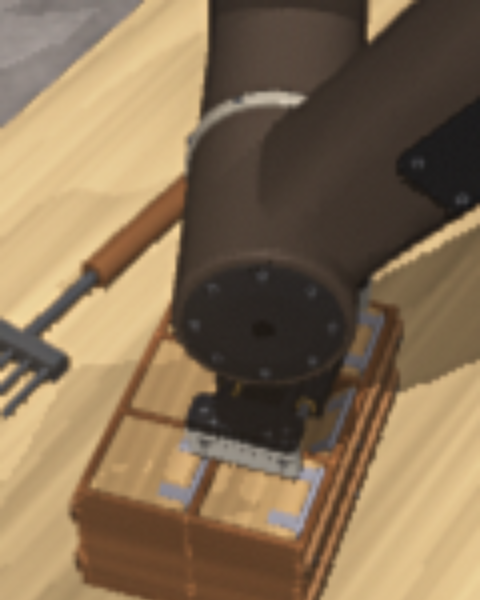

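The fingers sit inside cell a2, the middle cell of the hinge row, so it is the empty one. I'll lift, open and go over to look at the canister.

```bash
python3 -m crank '[{"dx":0,"dy":0,"dz":0.02,"twist":0,"grip":-1},{"dx":0,"dy":0,"dz":0.06,"twist":0,"grip":-1},{"dx":0,"dy":0,"dz":0.1,"twist":0,"grip":-1},{"dx":0,"dy":0,"dz":0.14,"twist":0,"grip":-1},{"dx":0,"dy":0,"dz":0.18,"twist":0,"grip":-1}]'
python3 -m crank '[{"dx":0.01,"dy":-0.02,"dz":0.02,"twist":0,"grip":1},{"dx":0.024,"dy":-0.053,"dz":0.02,"twist":0,"grip":1},{"dx":0.038,"dy":-0.086,"dz":0.02,"twist":0,"grip":1},{"dx":0.052,"dy":-0.12,"dz":0.02,"twist":0,"grip":1},{"dx":0.066,"dy":-0.153,"dz":0.02,"twist":0,"grip":1}]'
python3 -m crank '[{"dx":0.014,"dy":-0.033,"dz":0,"twist":0,"grip":1},{"dx":0.028,"dy":-0.066,"dz":0,"twist":0,"grip":1},{"dx":0.042,"dy":-0.1,"dz":0,"twist":0,"grip":1},{"dx":0.056,"dy":-0.133,"dz":0,"twist":0,"grip":1},{"dx":0.074,"dy":-0.16,"dz":0,"twist":0,"grip":1}]'
python3 - <<'E'
from h import *
im,T,c=wr();np.save("T2.npy",T)
cv2.imwrite("pics/w2.png",cv2.cvtColor(im,cv2.COLOR_RGB2BGR))
E
```

```text
t: 6.6
eef_pos: [0.5048, 0.0594, 0.2466]
ee_rot: [3.142, -0.0, -2.9]
force: [0.7, 0.4, 0.1]
width: 0.0007
gripper_force: 0.0
t: 7.02
eef_pos: [0.5716, -0.0948, 0.2649]
ee_rot: [3.141, 0.0, -2.899]
force: [0.8, 1.4, 0.5]
width: 0.0282
gripper_force: 0.0
t: 7.43
eef_pos: [0.6451, -0.2557, 0.2644]
ee_rot: [3.141, -0.001, -2.901]
force: [0.9, 0.1, -0.6]
width: 0.0613
gripper_force: 0.0
```

View pics/w2.png

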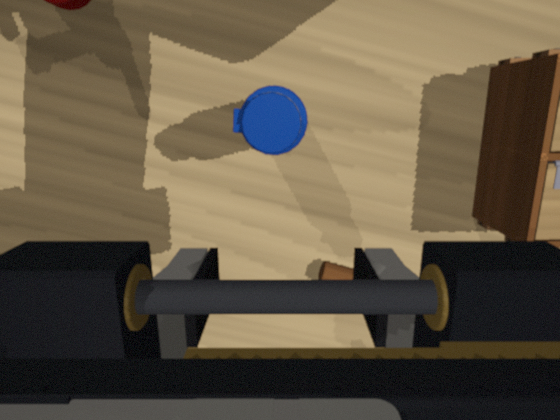

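The canister sits almost exactly below the camera. Its circle spans columns 239–307 and rows 86–154, so the centre is (273,120), with the tab on its left.

```bash
python3 - <<'E'
from h import *
T=np.load("T2.npy");c=arm.get_calibration("wrist")
for z in(.125,.17):print(z,wpx(T,c,273,120,z),np.linalg.norm(wpx(T,c,239,120,z)-wpx(T,c,307,120,z)))
print(arm.get_state()['eef_pos'])
E
```

```text
0.125 [ 0.58717899 -0.27902734  0.125     ] 0.05267515741152268
0.17 [ 0.58555567 -0.27793622  0.17      ] 0.0446635572699733
[ 0.64743023 -0.25957328  0.26277345]
```

```bash
python3 -m crank '[{"dx":-0.03,"dy":-0.012,"dz":0,"twist":0,"grip":1},{"dx":-0.058,"dy":-0.024,"dz":0,"twist":0,"grip":1},{"dx":-0.058,"dy":-0.024,"dz":-0.02,"twist":0,"grip":1},{"dx":-0.058,"dy":-0.024,"dz":-0.03,"twist":0,"grip":1},{"dx":-0.058,"dy":-0.024,"dz":-0.03,"twist":0,"grip":1}]'
python3 -m crank '[{"dx":0,"dy":0,"dz":0,"twist":0,"grip":1},{"dx":0,"dy":0,"dz":0,"twist":0,"grip":1},{"dx":0,"dy":0,"dz":0,"twist":0,"grip":1},{"dx":0,"dy":0,"dz":0,"twist":0,"grip":1},{"dx":0,"dy":0,"dz":0,"twist":0,"grip":1}]'
```

```text
t: 7.9
eef_pos: [0.5859, -0.2767, 0.2318]
ee_rot: [3.139, -0.004, -2.9]
force: [-0.3, 0.4, -0.2]
width: 0.0874
gripper_force: 0.0
t: 8.32
eef_pos: [0.5879, -0.2771, 0.2349]
ee_rot: [-3.141, 0.001, -2.899]
force: [0.4, 0.3, -1.1]
width: 0.0878
gripper_force: 0.0
```

```bash
python3 -m crank '[{"dx":0,"dy":-0.002,"dz":-0.025,"twist":0,"grip":1},{"dx":0,"dy":-0.002,"dz":-0.05,"twist":0,"grip":1},{"dx":0,"dy":-0.002,"dz":-0.075,"twist":0,"grip":1},{"dx":0,"dy":-0.002,"dz":-0.095,"twist":0,"grip":1},{"dx":0,"dy":-0.002,"dz":-0.103,"twist":0,"grip":1}]'
python3 -m crank '[{"dx":0,"dy":0,"dz":0,"twist":0,"grip":1},{"dx":0,"dy":0,"dz":0,"twist":0,"grip":0.3},{"dx":0,"dy":0,"dz":0,"twist":0,"grip":0},{"dx":0,"dy":0,"dz":0,"twist":0,"grip":-0.05},{"dx":0,"dy":0,"dz":0,"twist":0,"grip":-0.2}]' 30
python3 -m crank '[{"dx":0,"dy":0,"dz":0,"twist":0,"grip":-0.3},{"dx":0,"dy":0,"dz":0,"twist":0,"grip":-0.4},{"dx":0,"dy":0,"dz":0,"twist":0,"grip":-0.6},{"dx":0,"dy":0,"dz":0,"twist":0,"grip":-0.8},{"dx":0,"dy":0,"dz":0,"twist":0,"grip":-0.8}]'
```

```text
t: 8.73
eef_pos: [0.586, -0.2787, 0.1285]
ee_rot: [3.139, -0.003, -2.9]
force: [-0.2, -0.1, -0.4]
width: 0.0877
gripper_force: 0.0
t: 9.15
eef_pos: [0.5881, -0.2794, 0.133]
ee_rot: [-3.141, 0.002, -2.9]
force: [-0.6, 0.1, -0.2]
width: 0.0664
gripper_force: 0.0
t: 9.57
eef_pos: [0.5875, -0.2794, 0.1317]
ee_rot: [-3.141, 0.0, -2.9]
force: [-0.5, -0.3, 1.1]
width: 0.0392
gripper_force: 30.0
```

It's gripped with a 39 mm opening, which matches the cap. I'll lift and carry it over cell a2.

```bash
python3 -m crank '[{"dx":0,"dy":0,"dz":0.01,"twist":0,"grip":-0.8},{"dx":0,"dy":0,"dz":0.04,"twist":0,"grip":-0.8},{"dx":0,"dy":0,"dz":0.08,"twist":0,"grip":-0.8},{"dx":0,"dy":0,"dz":0.12,"twist":0,"grip":-0.8},{"dx":0,"dy":0,"dz":0.145,"twist":0,"grip":-0.8}]'
python3 -m crank '[{"dx":-0.005,"dy":0.02,"dz":0,"twist":0,"grip":-0.8},{"dx":-0.013,"dy":0.05,"dz":0,"twist":0,"grip":-0.8},{"dx":-0.022,"dy":0.085,"dz":0,"twist":0,"grip":-0.8},{"dx":-0.031,"dy":0.12,"dz":0,"twist":0,"grip":-0.8},{"dx":-0.04,"dy":0.155,"dz":0,"twist":0,"grip":-0.8}]'
python3 -m crank '[{"dx":-0.009,"dy":0.035,"dz":0,"twist":0,"grip":-0.8},{"dx":-0.018,"dy":0.07,"dz":0,"twist":0,"grip":-0.8},{"dx":-0.027,"dy":0.105,"dz":0,"twist":0,"grip":-0.8},{"dx":-0.036,"dy":0.14,"dz":0,"twist":0,"grip":-0.8},{"dx":-0.045,"dy":0.165,"dz":0,"twist":0,"grip":-0.8}]'
python3 -m crank '[{"dx":-0.004,"dy":0.017,"dz":0,"twist":0,"grip":-0.8},{"dx":-0.004,"dy":0.017,"dz":0,"twist":0,"grip":-0.8},{"dx":-0.004,"dy":0.017,"dz":0,"twist":0,"grip":-0.8},{"dx":-0.004,"dy":0.017,"dz":0,"twist":0,"grip":-0.8},{"dx":-0.004,"dy":0.017,"dz":0,"twist":0,"grip":-0.8}]'
python3 - <<'E'
from h import *
im,T,c=wr();np.save("T3.npy",T)
cv2.imwrite("pics/w3.png",cv2.resize(cv2.cvtColor(im,cv2.COLOR_RGB2BGR),(800,600),interpolation=cv2.INTER_CUBIC))
E
```

```text
t: 9.98
eef_pos: [0.5879, -0.2798, 0.2814]
ee_rot: [-3.139, 0.003, -2.899]
force: [0.2, -0.4, -2.3]
width: 0.0395
gripper_force: 30.0
t: 10.4
eef_pos: [0.5462, -0.123, 0.2765]
ee_rot: [3.141, -0.001, -2.901]
force: [1.5, 1.5, -3.6]
width: 0.0393
gripper_force: 30.0
t: 10.82
eef_pos: [0.5013, 0.0429, 0.2769]
ee_rot: [3.141, -0.0, -2.899]
force: [0.6, 0.8, -3.1]
width: 0.0396
gripper_force: 30.0
t: 11.23
eef_pos: [0.4984, 0.0571, 0.2766]
ee_rot: [-3.142, -0.0, -2.9]
force: [0.7, -0.6, -3.4]
width: 0.0397
gripper_force: 30.0
```

View pics/w3.png

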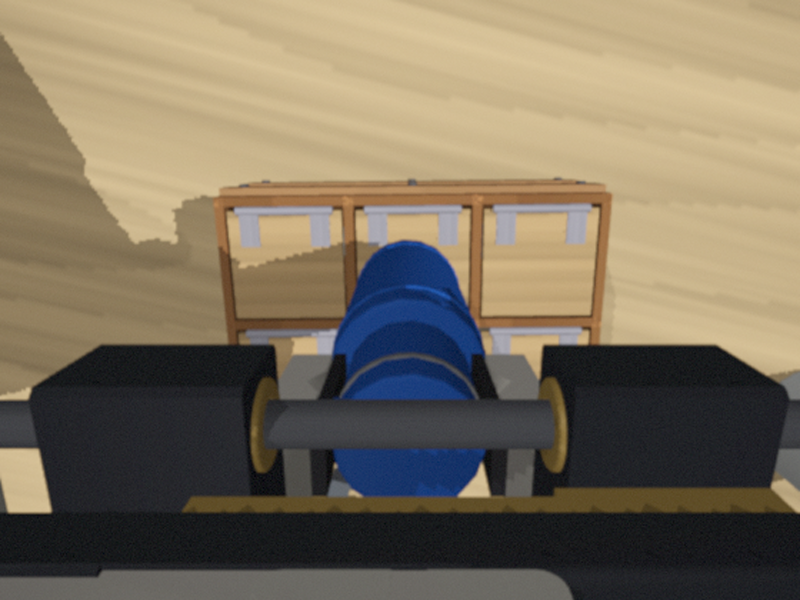

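The near rim edge runs from (214,197) to (611,195). The dividers are at columns 349 and 476, and the row divider is at row 324. The canister hangs upright over a2.

```bash
python3 - <<'E'
from h import *
T=np.load("T3.npy");c=arm.get_calibration("wrist")
P=lambda u,v:wpx(T,c,u*.7,v*.7,.103)[:2]
A,B=P(214,197),P(611,195);y=(B-A)/np.linalg.norm(B-A);x=np.array([y[1],-y[0]])
print(np.linalg.norm(B-A),np.degrees(np.arctan2(x[1],x[0])))
o=(A+B)/2+.083*x;D=(P(232,324)+P(600,322))/2
print("centre via edge",o,"via divider",D,"dist edge-div",(D-A)@x)
for q in(o,D):print("a2",q-.04*x,"target",q-.037*x)
print("bottom of canister:",wpx(T,c,407*.7,241*.7,.145)) 
print(arm.get_state()['eef_pos'])
E
```

```text
0.24298509684974876 14.087853111806403
centre via edge [0.53320447 0.06977247] via divider [0.53130852 0.07141371] dist edge-div 0.08156056838228241
a2 [0.49440753 0.06003609] target [0.4973173  0.06076632]
a2 [0.49251158 0.06167733] target [0.49542135 0.06240756]
bottom of canister: [0.47397013 0.05139942 0.145     ]
[0.49844474 0.05694482 0.27648972]
```

Cell centre is (0.494,0.060). I'll shift by (-1,+4) mm and lower slowly.

```bash
python3 -m crank '[{"dx":-0.001,"dy":0.004,"dz":-0.008,"twist":0,"grip":-0.8},{"dx":-0.001,"dy":0.004,"dz":-0.016,"twist":0,"grip":-0.8},{"dx":-0.001,"dy":0.004,"dz":-0.024,"twist":0,"grip":-0.8},{"dx":-0.001,"dy":0.004,"dz":-0.03,"twist":0,"grip":-0.8},{"dx":-0.001,"dy":0.004,"dz":-0.034,"twist":0,"grip":-0.8}]'
python3 -m crank '[{"dx":0,"dy":0,"dz":-0.003,"twist":0,"grip":-0.8},{"dx":0,"dy":0,"dz":-0.006,"twist":0,"grip":-0.8},{"dx":0,"dy":0,"dz":-0.009,"twist":0,"grip":-0.8},{"dx":0,"dy":0,"dz":-0.012,"twist":0,"grip":-0.8},{"dx":0,"dy":0,"dz":-0.015,"twist":0,"grip":-0.8}]'
```

```text
t: 11.7
eef_pos: [0.4969, 0.0614, 0.241]
ee_rot: [-3.141, -0.002, -2.9]
force: [0.5, 0.2, -2.7]
width: 0.0392
gripper_force: 30.0
t: 12.12
eef_pos: [0.4977, 0.0618, 0.2277]
ee_rot: [-3.142, 0.001, -2.9]
force: [-0.4, 0.4, -2.0]
width: 0.0398
gripper_force: 30.0
```

```bash
python3 -m crank '[{"dx":0,"dy":0,"dz":-0.003,"twist":0,"grip":-0.8},{"dx":0,"dy":0,"dz":-0.006,"twist":0,"grip":-0.8},{"dx":0,"dy":0,"dz":-0.009,"twist":0,"grip":-0.8},{"dx":0,"dy":0,"dz":-0.012,"twist":0,"grip":-0.8},{"dx":0,"dy":0,"dz":-0.015,"twist":0,"grip":-0.8}]'
```

```text
t: 12.53
eef_pos: [0.4976, 0.0618, 0.2123]
ee_rot: [3.142, 0.0, -2.9]
force: [0.7, 1.0, -2.6]
width: 0.0395
gripper_force: 30.0
```

```bash
python3 -m crank '[{"dx":0,"dy":0,"dz":-0.003,"twist":0,"grip":-0.8},{"dx":0,"dy":0,"dz":-0.006,"twist":0,"grip":-0.8},{"dx":0,"dy":0,"dz":-0.009,"twist":0,"grip":-0.8},{"dx":0,"dy":0,"dz":-0.012,"twist":0,"grip":-0.8},{"dx":0,"dy":0,"dz":-0.015,"twist":0,"grip":-0.8}]'
```

```text
t: 12.95
eef_pos: [0.4974, 0.0617, 0.1972]
ee_rot: [3.142, -0.0, -2.9]
force: [0.3, -0.1, -2.4]
width: 0.0395
gripper_force: 30.0
```

```bash
python3 -m crank '[{"dx":0,"dy":0,"dz":-0.003,"twist":0,"grip":-0.8},{"dx":0,"dy":0,"dz":-0.006,"twist":0,"grip":-0.8},{"dx":0,"dy":0,"dz":-0.009,"twist":0,"grip":-0.8},{"dx":0,"dy":0,"dz":-0.012,"twist":0,"grip":-0.8},{"dx":0,"dy":0,"dz":-0.015,"twist":0,"grip":-0.8}]'
```

```text
t: 13.37
eef_pos: [0.4974, 0.0617, 0.1822]
ee_rot: [-3.142, -0.0, -2.9]
force: [0.4, 0.0, -3.6]
width: 0.0395
gripper_force: 30.0
```

```bash
python3 -m crank '[{"dx":0,"dy":0,"dz":-0.003,"twist":0,"grip":-0.8},{"dx":0,"dy":0,"dz":-0.006,"twist":0,"grip":-0.8},{"dx":0,"dy":0,"dz":-0.009,"twist":0,"grip":-0.8},{"dx":0,"dy":0,"dz":-0.012,"twist":0,"grip":-0.8},{"dx":0,"dy":0,"dz":-0.015,"twist":0,"grip":-0.8}]'
```

```text
t: 13.78
eef_pos: [0.4974, 0.0617, 0.1672]
ee_rot: [-3.142, -0.0, -2.9]
force: [0.5, -0.7, -2.4]
width: 0.0394
gripper_force: 30.0
```

```bash
python3 -m crank '[{"dx":0,"dy":0,"dz":-0.003,"twist":0,"grip":-0.8},{"dx":0,"dy":0,"dz":-0.006,"twist":0,"grip":-0.8},{"dx":0,"dy":0,"dz":-0.009,"twist":0,"grip":-0.8},{"dx":0,"dy":0,"dz":-0.012,"twist":0,"grip":-0.8},{"dx":0,"dy":0,"dz":-0.014,"twist":0,"grip":-0.8}]'
```

```text
t: 14.2
eef_pos: [0.4973, 0.0616, 0.1531]
ee_rot: [-3.142, -0.0, -2.9]
force: [0.2, -0.1, -3.3]
width: 0.0394
gripper_force: 30.0
```

```bash
python3 -m crank '[{"dx":0,"dy":0,"dz":-0.0015,"twist":0,"grip":-0.8},{"dx":0,"dy":0,"dz":-0.003,"twist":0,"grip":-0.8},{"dx":0,"dy":0,"dz":-0.0045,"twist":0,"grip":-0.8},{"dx":0,"dy":0,"dz":-0.006,"twist":0,"grip":-0.8},{"dx":0,"dy":0,"dz":-0.007,"twist":0,"grip":-0.8}]'
```

```text
t: 14.62
eef_pos: [0.4974, 0.0617, 0.1464]
ee_rot: [-3.142, -0.0, -2.9]
force: [1.0, 0.7, -3.4]
width: 0.0395
gripper_force: 30.0
```

```bash
python3 -m crank '[{"dx":0,"dy":0,"dz":-0.0005,"twist":0,"grip":-0.8},{"dx":0,"dy":0,"dz":-0.001,"twist":0,"grip":-0.8},{"dx":0,"dy":0,"dz":-0.0015,"twist":0,"grip":-0.8},{"dx":0,"dy":0,"dz":-0.002,"twist":0,"grip":-0.8},{"dx":0,"dy":0,"dz":-0.002,"twist":0,"grip":-0.8}]'
```

```text
t: 15.03
eef_pos: [0.4976, 0.0617, 0.1447]
ee_rot: [-3.142, 0.0, -2.9]
force: [0.1, 0.6, -1.3]
width: 0.0395
gripper_force: 30.0
```

```bash
python3 -m crank '[{"dx":0,"dy":0,"dz":-0.0005,"twist":0,"grip":-0.8},{"dx":0,"dy":0,"dz":-0.001,"twist":0,"grip":-0.8},{"dx":0,"dy":0,"dz":-0.001,"twist":0,"grip":-0.8},{"dx":0,"dy":0,"dz":-0.001,"twist":0,"grip":-0.8},{"dx":0,"dy":0,"dz":-0.001,"twist":0,"grip":-0.8}]'
```

```text
t: 15.45
eef_pos: [0.498, 0.0618, 0.1446]
ee_rot: [-3.141, 0.001, -2.899]
force: [-0.9, -0.3, 7.0]
width: 0.0396
gripper_force: 30.0
```

It is on the bottom: 7 N up, and the foot is at about 13 mm. I'll open slowly and rise.

```bash
python3 -m crank '[{"dx":0,"dy":0,"dz":0.001,"twist":0,"grip":-0.1},{"dx":0,"dy":0,"dz":0.001,"twist":0,"grip":0.2},{"dx":0,"dy":0,"dz":0.001,"twist":0,"grip":0.4},{"dx":0,"dy":0,"dz":0.001,"twist":0,"grip":0.7},{"dx":0,"dy":0,"dz":0.001,"twist":0,"grip":0.9}]'
python3 -m crank '[{"dx":0,"dy":0,"dz":0,"twist":0,"grip":1},{"dx":0,"dy":0,"dz":0,"twist":0,"grip":1},{"dx":0,"dy":0,"dz":0,"twist":0,"grip":1},{"dx":0,"dy":0,"dz":0,"twist":0,"grip":1},{"dx":0,"dy":0,"dz":0.005,"twist":0,"grip":1}]'
python3 -m crank '[{"dx":0,"dy":0,"dz":0.02,"twist":0,"grip":1},{"dx":0,"dy":0,"dz":0.05,"twist":0,"grip":1},{"dx":0,"dy":0,"dz":0.08,"twist":0,"grip":1},{"dx":0,"dy":0,"dz":0.11,"twist":0,"grip":1},{"dx":0,"dy":0,"dz":0.13,"twist":0,"grip":1}]'
python3 -m crank '[{"dx":0.02,"dy":-0.03,"dz":0,"twist":0,"grip":1},{"dx":0.04,"dy":-0.06,"dz":0,"twist":0,"grip":1},{"dx":0.06,"dy":-0.09,"dz":0,"twist":0,"grip":1},{"dx":0.08,"dy":-0.1,"dz":0,"twist":0,"grip":1},{"dx":0.08,"dy":-0.1,"dz":0,"twist":0,"grip":1}]'
python3 - <<'E'
from h import *
im,T,c=wr();np.save("T4.npy",T)
cv2.imwrite("pics/w4.png",cv2.cvtColor(im,cv2.COLOR_RGB2BGR))
E
```

```text
t: 15.87
eef_pos: [0.4975, 0.0617, 0.1446]
ee_rot: [-3.142, -0.0, -2.9]
force: [0.0, -0.2, 0.1]
width: 0.0607
gripper_force: 0.0
t: 16.28
eef_pos: [0.4969, 0.0615, 0.1489]
ee_rot: [-3.141, -0.002, -2.9]
force: [0.1, -0.8, 0.4]
width: 0.0868
gripper_force: 0.0
t: 16.7
eef_pos: [0.4981, 0.0617, 0.2832]
ee_rot: [3.142, 0.003, -2.899]
force: [1.5, -0.1, 0.5]
width: 0.0873
gripper_force: 0.0
t: 17.12
eef_pos: [0.5798, -0.0407, 0.279]
ee_rot: [-3.141, -0.001, -2.902]
force: [1.4, 0.1, 0.6]
width: 0.0878
gripper_force: 0.0
```

View pics/w4.png

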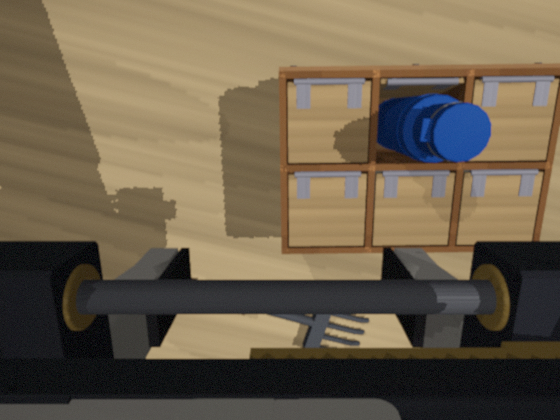

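The picture shows the canister standing in a2 with its cap at (461,131) and the flap hanging on the hinge side. I'll check its uprightness from the cap position, then hand in.

```bash
python3 -m crank '[{"dx":0,"dy":0,"dz":0,"twist":0,"grip":1},{"dx":0,"dy":0,"dz":0,"twist":0,"grip":1},{"dx":0,"dy":0,"dz":0,"twist":0,"grip":1},{"dx":0,"dy":0,"dz":0,"twist":0,"grip":1},{"dx":0,"dy":0,"dz":0,"twist":0,"grip":1}]' && python3 - <<'E'
from h import *
T=np.load("T4.npy");c=arm.get_calibration("wrist")
p=wpx(T,c,461,131,.183);print(p)
if np.hypot(p[0]-.4975,p[1]-.0617)<.012: print(arm.job_done())
E
```

```text
t: 17.58
eef_pos: [0.5772, -0.0378, 0.28]
ee_rot: [-3.142, 0.001, -2.899]
force: [0.3, -0.3, 1.1]
width: 0.0879
gripper_force: 0.0
[0.49753676 0.06037218 0.183     ]
the job is handed in; nothing more can be done
None
```

The empty cell was a2, and the canister now stands upright on its bottom, released within about 4 mm of the cell's centre; the job was handed in at 17.6 s, and its verdict was not reported.

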